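Turn the sharpening plate to its fine side

ROBOT

A 6-joint arm with a two-finger parallel gripper is mounted at the origin on a cart in front of the work surface, level with it; the furniture and walls round the work are solid. World frame = base frame: x ahead of the robot, y to its left, z up, the work surface at z = 0. Lengths are in mm, angles in rad, forces in N, time in s.
With the tool pointing down it reaches from about 250 to 775 mm from the base axis. Payload 4 kg.
Tool frame: the origin (TCP) lies midway between the tips of the shut fingers; the grasp point (between the pads) lies r.hold_point_z behind it (r.hold_point_z is the distance from the TCP to the grasp point, in mm); z points along the fingers, y is the line along which they close (so a half turn about z gives the same grasp; the last joint's range is limited). The gripper opens to 85 mm and grips with 20 to 120 N. Pads are 22 mm wide; open, the fingers measure 114 mm over their backs; the gripper's body (76 mm by 85 mm) begins 54 mm behind the grasp point. The pads swing forward as they close: fully open they stand 13 mm farther back than shut.
Start: joints at [-1.392, 0.087, 1.371, -0, 1.684, -0.103], TCP at [152.943, -528.324, 231.341] pointing down, gripper open.
Joint ranges: [-3.1, 3.1], [-0.76, 2.03], [0.27, 2.55], [-1.08, 4.22], [0.17, 2.65], [-2.57, 2.57]. Speed limits (rad/s): [2.79, 2.79, 3.14, 3.14, 3.14, 3.14].

INTERFACE

Orientations are given as a 3x3 rotation matrix whose columns are the frame's x, y, z axes.
In Python, from workcell import r, hand, viewer, readout gives the robot as it stands. Calls block until the motion is done:
- r.move_to(position, orientation): joint-space move of the TCP to a pose.
- r.servo_line(position, frame=None, v=150): straight line of the TCP; frame=None keeps the orientation; v is the mean speed in mm/s.
- r.goto_joints(angles): joint-space move.
- hand.open_jaws() and hand.gripper_close(): open the fingers fully, or close them until they stop; the grip force is fixed at half the most.
- r.wait(seconds).
- r.inverse_kinematics(position, orientation): joint angles nearest the present ones, or None.
- viewer.get_image(name): name is "scene" or "top" or "wrist"; returns (picture, depth): 384x512x3 uint8, red, green, blue; 384x512 float32, mm along the optical axis (not along the pixel's ray), 0 where there is no reading.
- viewer.calibration(name): a dict with "mtx" (3x3 intrinsics, pixels), "eye" and "rotation" of the camera in the world; the wrist camera has in their place "hand_eye" (4x4, takes a point from camera to tool coordinates, whose origin is the TCP and whose axes are the flange's). Camera axes: x right, y down, z forward; pixel columns grow to the right and rows downward; lengths in mm; the calibration is good to about 2 mm. The wrist camera is an equidistant fisheye: a pixel r from the principal point sees the ray r / f radians off the axis. A picture is of the moment at which its call begins: read the wrist's pose just before it. calibration takes no time and is no camera call.
A pose or a line that the arm cannot do raises r.PlanningError and nothing moves.
- r.hand_in(): hands the job in; it is judged then, once.
Readings, each from a call of its own:
- readout.get_t(): time.
- readout.get_q(): joint angles.
- readout.get_dq(): joint speeds.
- readout.get_joint_efforts(): joint torques, N m.
- readout.get_tool_pos(): TCP position.
- readout.get_eef_rot(): TCP orientation.
- readout.get_wrist_force(): force on the tool from outside, world axes, zero at the start.
- readout.get_wrist_torque(): the same for the moment, N m.
- readout.get_finger_gap(): opening from 0.0 (shut) to 1.0 (fully open).
- readout.get_grasp_force(): force on a finger pad.
Only numpy, scipy, OpenCV 4.12 (cv2) and the standard library are available. Lean on these libraries where they do the work, as an engineer would, in place of code of your own. Each camera call takes 0.05 s, during which the arm holds its last target. There are 200 camera calls.

TASK

Turn the reversible sharpening plate over so that its red fine side faces up, and seat it on the stand's two locating pins again, pressed down between the spring catches until it is flat and fully home. Leave the spanner, the gear and the bottle beside it where they are.

Things in the scene. Friction and masses are not known exactly. Their poses are not given: they have to be found in the camera images.
- stand: Grey sharpening stand, fixed to the desk, 150 mm long in y. Origin on the desk below the middle of the seat; x points roughly away from the robot, y to the left. The level seat is 45 mm above the desk, from x = -12 to 33.5 mm; behind it, one 6 mm step up, follows the turning shelf. In front of the seat there is only a 12 mm high foot plate that ends at x = -14 mm.
- stand_home (a point): Where the plate's centre is when it is fully home on the pins, on the stand's x = y = 0, 50 mm above the desk; axes as the stand's
- big_pin (a point): Centre of the flat tip of the brass 12 mm pin, on the stand's x = 0, y = +48 mm; it stands 5.5 mm up from the seat
- small_pin (a point): The same for the brass 8 mm pin, at x = 0, y = -30 mm
- catch_l (a point): Middle of the left spring catch: a brass nose, round (10 mm radius), in a grey post 62 mm high (30 mm wide in x), at the stand's x = 0, y = +80 mm, 50 mm above the desk. The nose presses on the plate's end with about 4 N and gives way sideways
- catch_r (a point): The same at y = -80 mm. Together they grip the plate's ends so that its weight alone does not bring it home: over the pins it must be pressed down, with about 5 to 15 N
- turning_shelf (a point): Centre of the top of the grey turning shelf with a black mat, 51 mm above the desk, about level with the pin tops; it runs from x = 33.5 to 136 mm of the stand, 150 mm long. The plate can be tipped over onto it like a page, about the step, and be slid back from it over the pins
- plate_centre (a point): Centre of the loose reversible aluminium plate, 64 (x) x 140 (y) x 10 (z) mm, about 0.3 kg. Its z axis points out of the black face, so z points down once red is up. At the start it is home on the pins, black face up, held by its weight only; its axes are then those of the stand.
- front_edge (a point): Middle of the plate's long front edge (plate x = -32 mm), half-way up its 10 mm. At the start it faces the robot and overhangs the seat by 20 mm, its underside 45 mm above the desk, so that fingertips fit under it
- big_hole (a point): Middle of the plate's 14.5 mm through hole for the big pin, at plate y = +48 mm. The 10.5 mm hole for the small pin is at plate y = -30 mm; both on the long centre line x = 0. Turned over about its long axis (ends keep their places) the holes fit the pins again; turned end for end they do not, and the plate stays up on the pins
- red_face (a point): Centre of the red (fine) face, the underside at the start
- black_face (a point): Centre of the black (coarse) face, the top at the start
- spanner: Loose steel spanner, 142 x 30 x 7 mm, lying left of the stand; origin under its middle
- pill_bottle: Loose orange bottle with a red cap, 40 mm wide, 68 mm tall, upright right of the stand; origin under its middle
- gear: Loose black gear, 51 mm wide, 28 mm tall, right of the stand; origin under its middle

How it is judged:
By the outcome, as a careful person would: the job done as asked, in the order asked, and still so for the second after the job is handed in, with the robot touching nothing.
It also fails if it takes over 64 s, if anything falls off the work surface, if the arm or the gripper's body presses on something with over 40 N, if the wrist force passes 120 N, or if a joint passes its speed limit or range.

## Working session

There is one attempt and no reset: what is moved stays moved. The work goes in short steps, each a Python script; the robot and the scene stay as the last script left them, time stands still between calls to the robot, and variables do not carry over. Pictures are saved under pics/ and viewed, at most 10 in all, crops included, and the job is handed in when it is done.

```bash
mkdir -p pics; ls
python3 - <<'E'
from workcell import r,hand,viewer,readout
import cv2,numpy as np
ims=[]
for n in("scene","top"):
    p,d=viewer.get_image(n); np.savez(f"pics/{n}.npz",p=p,d=d,**viewer.calibration(n)); ims.append(p[:,:,::-1])
    print(viewer.calibration(n))
cv2.imwrite("pics/a.png",cv2.resize(np.vstack(ims),(450*1,600*1)) if 0 else ims[1]); cv2.imwrite("pics/b.png",ims[0])
print(r.hold_point_z,readout.get_t(),readout.get_eef_rot(),viewer.calibration("wrist"))
E
```

```text
pics
{'mtx': array([[499.75387968,   0.        , 261.03319933],
       [  0.        , 499.75387968, 183.25946862],
       [  0.        ,   0.        ,   1.        ]]), 'eye': array([ 52.43715686, 756.49897615, 478.2270064 ]), 'rotation': array([[-0.78638037, -0.28657983,  0.54724576],
       [-0.61754201,  0.34212104, -0.70823376],
       [ 0.01574123, -0.89488837, -0.44601235]])}
{'mtx': array([[498.48610029,   0.        , 251.23462   ],
       [  0.        , 498.48610029, 187.63929015],
       [  0.        ,   0.        ,   1.        ]]), 'eye': array([ 430.11699953,   66.04392499, 1054.96459689]), 'rotation': array([[ 0.02674665, -0.98688168,  0.15921423],
       [-0.99962868, -0.02557512,  0.00940308],
       [-0.0052078 , -0.15940662, -0.98719928]])}
18.700000000000003 0.1 [[ 9.60570686e-01  2.78035628e-01 -3.83058704e-04]
 [ 2.78035819e-01 -9.60568530e-01  2.04506810e-03]
 [ 2.00647656e-04 -2.07093651e-03 -9.99997835e-01]] {'mtx': array([[297.31863964,   0.        , 254.7260089 ],
       [  0.        , 297.31863964, 190.89704312],
       [  0.        ,   0.        ,   1.        ]]), 'hand_eye': array([[-2.93283417e-04, -9.62875845e-01, -2.69944478e-01,
         6.82159708e+01],
       [ 9.99999957e-01, -2.79916102e-04, -8.80142114e-05,
        -6.23345029e-01],
       [ 9.18495200e-06, -2.69944492e-01,  9.62875886e-01,
        -1.41824334e+02],
       [ 0.00000000e+00,  0.00000000e+00,  0.00000000e+00,
         1.00000000e+00]])}
```

View pics/a.png

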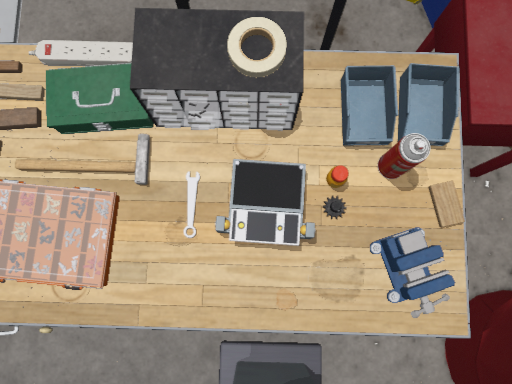

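View pics/b.png

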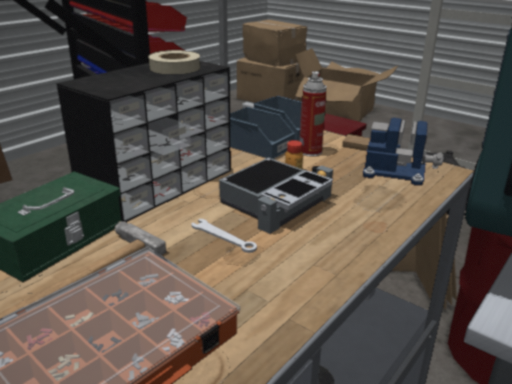

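The top view shows the plate at about (265,227), pins at (241,225) and (280,228), catches at (222,226) and (308,231), and the shelf at (268,185). The scene view shows a free front side and the tall cabinet behind the stand.

```bash
cat > h.py <<'E'
from workcell import r,hand,viewer,readout
import cv2,numpy as np
def ray(c,px,z):
    d=c["rotation"]@np.linalg.inv(c["mtx"])@np.array([px[0],px[1],1.]); return c["eye"]+d*(z-c["eye"][2])/d[2]
def brass(p,lo=(15,120,100),hi=(32,255,255)):
    h=cv2.cvtColor(p,cv2.COLOR_RGB2HSV); return cv2.inRange(h,lo,hi)
E
python3 - <<'E'
from h import *
f=np.load("pics/top.npz"); c={k:f[k] for k in("mtx","eye","rotation")}; p,d=f["p"],f["d"]
sub=p[150:260,205:330]
m=brass(sub,(18,170,110)); n,l,s,ce=cv2.connectedComponentsWithStats(m)
for i in range(1,n):
    if s[i,4]>5:
        u=ce[i]+[205,150]; print(u.round(1),s[i,4],ray(c,u,50).round(1), d[int(u[1]),int(u[0])])
def P(u,v):
    q=c["rotation"]@np.linalg.inv(c["mtx"])@np.array([u,v,1.])*d[v,u]+c["eye"]; return q.round(1)
for u,v in[(265,185),(265,175),(260,228),(265,212),(265,248),(220,100),(220,20),(220,124),(265,165)]: print((u,v),P(u,v))
cv2.imwrite("pics/c.png",cv2.resize(sub[:,:,::-1],None,fx=6,fy=5,interpolation=cv2.INTER_CUBIC))
# IK feasibility
for x,y in [(360,0)]:
  for a in (0,10,20,30,45,60,90,110,120,130,140):
    t=np.radians(a); z=np.array([np.cos(t),0,-np.sin(t)])
    for s_ in(1,-1):
        yy=s_*np.array([np.sin(t),0,np.cos(t)]); R=np.c_[np.cross(yy,z),yy,z]
        for pos in ([400,0,50],[450,0,120]):
            q=r.inverse_kinematics(pos,R); print(a,s_,pos,None if q is None else np.round(q,2))
E
```

```text
[328.2 177.6] 29 [617.  -81.3  50. ] 1039.4083
(265, 185) [598.2  47.7  51. ]
(265, 175) [619.   48.1  51. ]
(260, 228) [509.9  55.8  55.2]
(265, 212) [542.3  46.5  55.3]
(265, 248) [472.5  43.7  -0.6]
(220, 100) [733.4 136.2 176.6]
(220, 20) [859.7 136.8 235.7]
(220, 124) [732.8 146.4  23. ]
(265, 165) [639.3  48.6  53.7]
0 1 [400, 0, 50] None
0 1 [450, 0, 120] None
0 -1 [400, 0, 50] None
0 -1 [450, 0, 120] None
10 1 [400, 0, 50] None
10 1 [450, 0, 120] None
10 -1 [400, 0, 50] None
10 -1 [450, 0, 120] None
20 1 [400, 0, 50] None
20 1 [450, 0, 120] None
20 -1 [400, 0, 50] None
20 -1 [450, 0, 120] None
30 1 [400, 0, 50] None
30 1 [450, 0, 120] None
30 -1 [400, 0, 50] None
30 -1 [450, 0, 120] None
45 1 [400, 0, 50] None
45 1 [450, 0, 120] [-0.26 -0.65  2.34  0.29  0.7  -0.41]
45 -1 [400, 0, 50] None
45 -1 [450, 0, 120] None
60 1 [400, 0, 50] [-0.24 -0.56  2.34  0.16  0.86 -0.31]
60 1 [450, 0, 120] [-0.2  -0.47  2.15  0.12  0.96 -0.24]
60 -1 [400, 0, 50] None
60 -1 [450, 0, 120] None
90 1 [400, 0, 50] [-0.14 -0.14  1.96  0.    1.32 -0.14]
90 1 [450, 0, 120] [-0.13 -0.09  1.77  0.    1.46 -0.13]
90 -1 [400, 0, 50] None
90 -1 [450, 0, 120] None
110 1 [400, 0, 50] [-0.11  0.13  1.73 -0.04  1.62 -0.11]
110 1 [450, 0, 120] [-0.1   0.17  1.54 -0.04  1.78 -0.1 ]
110 -1 [400, 0, 50] None
110 -1 [450, 0, 120] None
120 1 [400, 0, 50] [-0.1   0.27  1.63 -0.05  1.77 -0.1 ]
120 1 [450, 0, 120] [-0.09  0.3   1.43 -0.05  1.93 -0.1 ]
120 -1 [400, 0, 50] None
120 -1 [450, 0, 120] None
130 1 [400, 0, 50] [-0.09  0.39  1.53 -0.06  1.91 -0.09]
130 1 [450, 0, 120] [-0.09  0.42  1.34 -0.06  2.08 -0.1 ]
130 -1 [400, 0, 50] None
130 -1 [450, 0, 120] None
140 1 [400, 0, 50] [-0.09  0.52  1.44 -0.08  2.05 -0.09]
140 1 [450, 0, 120] [-0.08  0.54  1.25 -0.08  2.22 -0.1 ]
140 -1 [400, 0, 50] None
140 -1 [450, 0, 120] None
```

View pics/c.png

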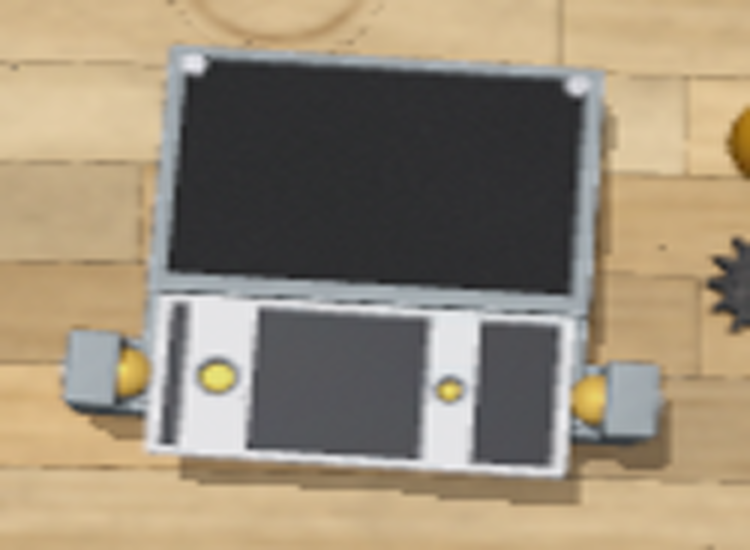

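The crop shows the big pin at crop (217,376), which is px (240.8,224.8), and the small pin at (449,390), px (279.4,227.6). The noses are at about (225.7,224) and (302.9,229).

```bash
cat >> h.py <<'E'
def tilt(a,yaw):
    t=np.radians(a); c,s=np.cos(yaw),np.sin(yaw); W=np.array([[c,-s,0],[s,c,0],[0,0,1]])
    z=np.array([np.cos(t),0,-np.sin(t)]); y=np.array([np.sin(t),0,np.cos(t)])
    return W@np.c_[np.cross(y,z),y,z]
E
python3 - <<'E'
from h import *
f=np.load("pics/top.npz"); c={k:f[k] for k in("mtx","eye","rotation")}
b=ray(c,(240.8,224.8),50.5); s=ray(c,(279.4,227.6),50.5)
yaw=np.arctan2(*(b-s)[:2]*[-1,1]) ; o=s+(b-s)*30/78; print(b,s,np.hypot(*(b-s)[:2]),yaw,o)
# long-edge corners front (150,452),(562,475) back (160,294),(582,318) z=55
for u,v in[(150,452),(562,475),(160,292),(582,318)]: print(ray(c,((u+.5)/6-.5+205,(v+.5)/5-.5+150),55).round(1))
W=np.array([[np.cos(yaw),-np.sin(yaw)],[np.sin(yaw),np.cos(yaw)]])
for a in (0,10,20,25,30,35,40,50,60,90,120,140):
  for pt in ([-22,0,50],[-80,0,60],[34,0,120]):
    pos=np.r_[o[:2]+W@np.array(pt[:2]),pt[2]]
    q=r.inverse_kinematics(pos,tilt(a,yaw)); print(a,pt,None if q is None else np.round(q,2))
E
```

```text
[515.66984108  94.62151983  50.5       ] [512.07200612  16.71003139  50.5       ] 77.99451549614884 -0.04614570835321216 [513.4557888   46.67598848  50.5       ]
[484.3 116.   55. ]
[478.8 -21.2  55. ]
[548.7 114.8  55. ]
[541.9 -27.2  55. ]
0 [-22, 0, 50] None
0 [-80, 0, 60] None
0 [34, 0, 120] None
10 [-22, 0, 50] None
10 [-80, 0, 60] None
10 [34, 0, 120] None
20 [-22, 0, 50] None
20 [-80, 0, 60] None
20 [34, 0, 120] None
25 [-22, 0, 50] None
25 [-80, 0, 60] None
25 [34, 0, 120] None
30 [-22, 0, 50] None
30 [-80, 0, 60] None
30 [34, 0, 120] None
35 [-22, 0, 50] None
35 [-80, 0, 60] None
35 [34, 0, 120] [ 0.   -0.34  2.27 -0.16  0.26  0.18]
40 [-22, 0, 50] [ 0.01 -0.36  2.4  -0.19  0.24  0.22]
40 [-80, 0, 60] [ 0.03 -0.61  2.5  -0.15  0.38  0.19]
40 [34, 0, 120] [-0.   -0.33  2.21 -0.09  0.39  0.12]
50 [-22, 0, 50] [ 0.   -0.33  2.28 -0.07  0.49  0.1 ]
50 [-80, 0, 60] [ 0.02 -0.54  2.38 -0.07  0.61  0.1 ]
50 [34, 0, 120] [-0.01 -0.28  2.09 -0.04  0.64  0.07]
60 [-22, 0, 50] [-0.   -0.25  2.15 -0.03  0.72  0.06]
60 [-80, 0, 60] [ 0.   -0.43  2.25 -0.04  0.8   0.07]
60 [34, 0, 120] [-0.01 -0.2   1.95 -0.02  0.86  0.05]
90 [-22, 0, 50] [-0.02  0.07  1.76 -0.    1.31  0.03]
90 [-80, 0, 60] [-0.01 -0.06  1.87 -0.    1.33  0.03]
90 [34, 0, 120] [-0.02  0.13  1.54 -0.    1.47  0.03]
120 [-22, 0, 50] [-0.03  0.45  1.38  0.01  1.83  0.02]
120 [-80, 0, 60] [-0.02  0.32  1.53  0.01  1.81  0.02]
120 [34, 0, 120] [-0.03  0.51  1.15  0.01  2.01  0.02]
140 [-22, 0, 50] [-0.03  0.7   1.16  0.02  2.16  0.02]
140 [-80, 0, 60] [-0.03  0.57  1.34  0.02  2.1   0.02]
140 [34, 0, 120] [-0.03  0.75  0.92  0.02  2.34  0.02]
```

```bash
cat >> h.py <<'E'
O=np.array([513.5,46.7]); YAW=-0.046
def S(x,y,z): 
    c,s=np.cos(YAW),np.sin(YAW); return np.array([O[0]+c*x-s*y,O[1]+s*x+c*y,z])
def inS(p):
    c,s=np.cos(YAW),np.sin(YAW); d=np.array(p[:2])-O; return np.array([c*d[0]+s*d[1],-s*d[0]+c*d[1],p[2]]).round(1)
def st(m=""):
    print(m,"t%.2f"%readout.get_t(),inS(readout.get_tool_pos()),"F",np.round(readout.get_wrist_force(),1),"gap%.2f"%readout.get_finger_gap(),"grip%.0f"%readout.get_grasp_force())
def snap(n,f,box=None,k=1):
    p=viewer.get_image(n)[0][:,:,::-1]
    if box: p=p[box[1]:box[3],box[0]:box[2]]
    cv2.imwrite("pics/"+f,cv2.resize(p,None,fx=k,fy=k,interpolation=cv2.INTER_CUBIC))
E
python3 - <<'E'
from h import *
R=tilt(45,YAW)
r.move_to(S(-80,0,110),R); st()
r.servo_line(S(-45,0,58)); st()
r.servo_line(S(14,0,58),v=60); st("hook")
snap("scene","d.png",(190,120,350,240),5)
E
```

```text
t2.42 [-79.4  -0.4 110.8] F [-0.   1.6 -0.3] gap1.00 grip0
 t2.98 [-44.8  -0.4  58. ] F [0.4 0.2 0.1] gap1.00 grip0
hook t4.12 [13.6  0.  57.8] F [-0.5  0.5  0.5] gap1.00 grip0
```

View pics/d.png

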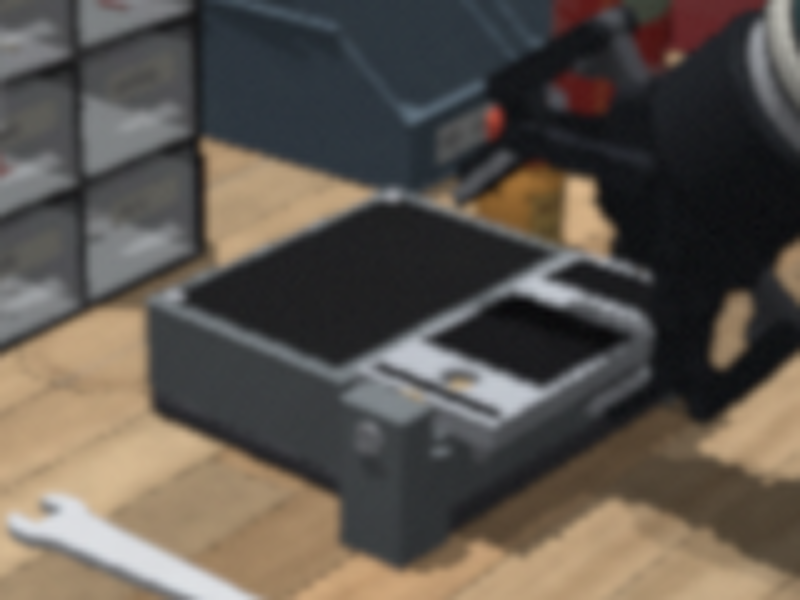

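The lower finger, at about (620,390), is under the front edge and the upper finger is clear above the plate. There is no contact force, so I lift a little and close.

Run:
```python
from h import *
r.servo_line(S(14,0,64),v=30); st()
r.servo_line(S(14,0,70),v=30); st("lift")
hand.gripper_close(); st("closed")
snap("scene","e.png",(190,100,350,220),5)
```

```text
t4.52 [13.1 -0.  63.3] F [-4.1  0.3 -0.6] gap1.00 grip1
lift t4.87 [14.2  0.  70.5] F [-3.3 -0.3  0.5] gap1.00 grip1
closed t5.54 [14.7  0.  71. ] F [-2.  -0.2  1. ] gap0.10 grip60
```

View pics/e.png

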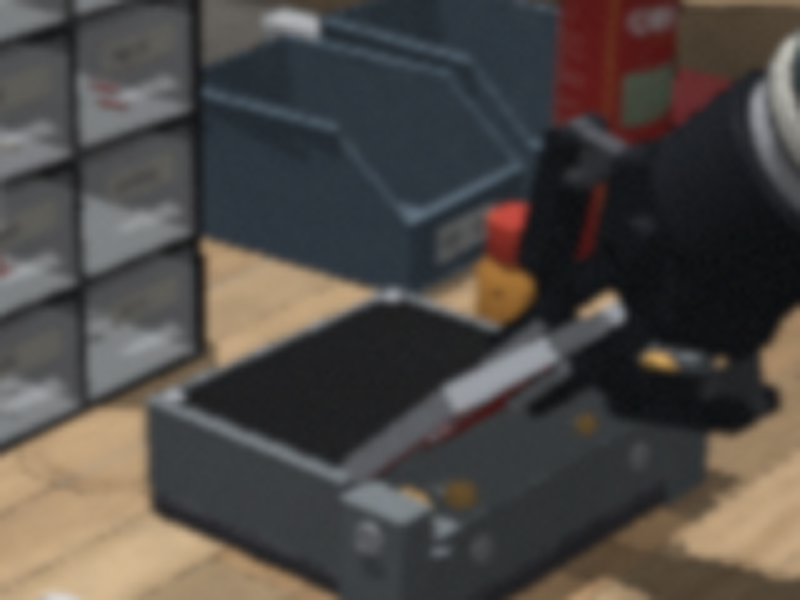

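The plate is gripped at 45° in the pads, black face up, with its back edge at the step. I lift it, tip it past vertical and lower it onto the shelf.

Run:
```python
from h import *
r.servo_line(S(10,0,130),v=80); st()
r.servo_line(S(45,0,150),tilt(90,YAW),v=50); st()
r.servo_line(S(58,0,110),tilt(115,YAW),v=50); st()
f0=readout.get_wrist_force()[2]
z=94
while z>76:
    r.servo_line(S(58,0,z),v=25)
    if readout.get_wrist_force()[2]-f0>4: break
    z-=1.5
st("down %.1f"%z)
snap("scene","f.png",(190,80,350,200),5)
```

```text
t6.49 [  9.4  -0.  128.8] F [-0.1  0.5 -2.1] gap0.10 grip59
 t7.48 [ 44.5   0.  149. ] F [ 0.6 -0.1 -2.6] gap0.11 grip59
 t8.47 [5.790e+01 1.000e-01 1.108e+02] F [-0.   0.2 -2.1] gap0.11 grip59
down 76.0 t12.02 [58.2  0.  77.7] F [ 0.6 -0.5 -0.6] gap0.11 grip59
```

View pics/f.png

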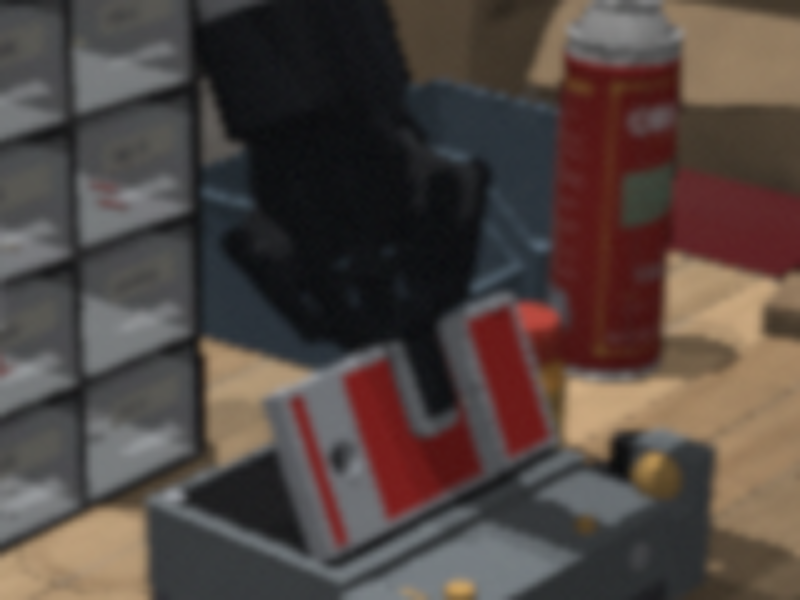

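The red face is toward the robot and the plate leans backwards, with its lower edge at or just above the shelf. I continue down to contact, then release and retract.

Run:
```python
from h import *
z=76; f0=-2.1
while z>66 and readout.get_wrist_force()[2]-f0<3:
    z-=1; r.servo_line(S(58,0,z),v=25)
st("down %.1f"%z)
hand.open_jaws(); st("open")
t=np.radians(115); d=np.array([-np.cos(t),np.sin(t)])
r.servo_line(S(58+40*d[0],0,z+40*d[1]),v=60); st()
r.servo_line(S(58+85*d[0],0,z+85*d[1]),v=120); st()
snap("scene","g.png",(190,80,350,200),5)
```

```text
down 75.0 t12.32 [58.3  0.  77.6] F [-0.3  0.5  6.2] gap0.10 grip60
open t13.03 [58.  -0.  74.9] F [ 0.3 -0.1 -1.5] gap1.00 grip0
 t13.85 [ 74.7   0.  111. ] F [ 0.9  0.4 -0.2] gap1.00 grip0
 t14.38 [ 93.7  -0.  151.5] F [ 0.4  0.7 -0.5] gap1.00 grip0
```

View pics/g.png

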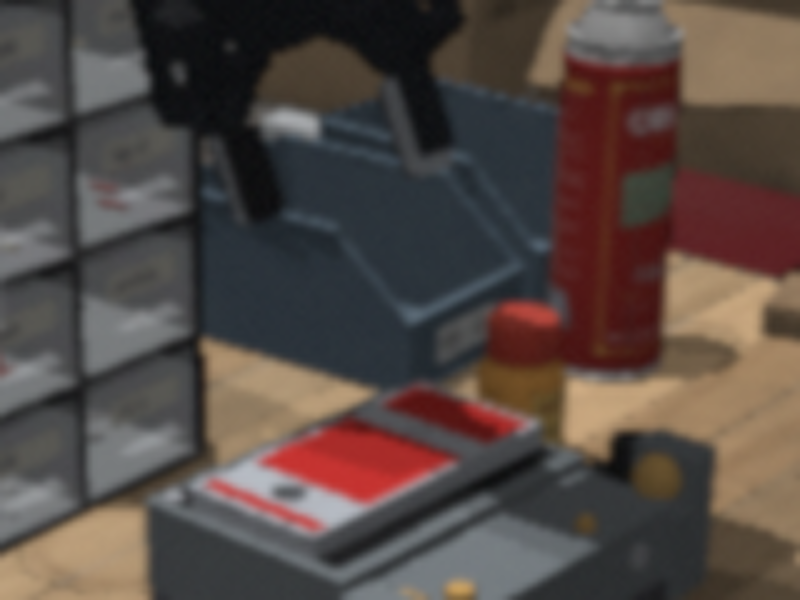

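The plate lies flat on the shelf, red side up. I move aside and measure it with the top camera, the same one that gave the pins.

Run:
```python
from h import *
r.servo_line(S(90,0,200),v=200)
r.move_to(S(-90,-200,180),tilt(90,YAW)); st()
p,d=viewer.get_image("top"); np.savez("pics/top2.npz",p=p,d=d)
cv2.imwrite("pics/h.png",cv2.resize(p[150:260,205:330,::-1],None,fx=6,fy=5,interpolation=cv2.INTER_CUBIC))
```

```text
t15.88 [ -89.4 -199.8  179.8] F [ 0.3  0.7 -0.3] gap1.00 grip0
```

View pics/h.png

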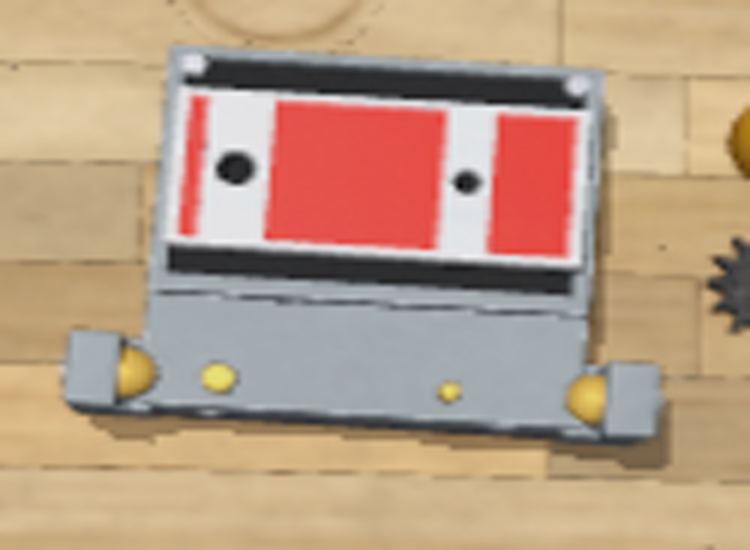

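Holes at crop (235,167) and (467,181), pins at (219,377) and (449,391). Next I compute their centroids in the stand frame.

Run:
```python
from h import *
f=np.load("pics/top.npz"); c={k:f[k] for k in("mtx","eye","rotation")}; p=np.load("pics/top2.npz")["p"]
k=8; sub=cv2.resize(p[150:260,205:330],None,fx=k,fy=k,interpolation=cv2.INTER_CUBIC)
h=cv2.cvtColor(sub,cv2.COLOR_RGB2HSV)
def cen(m,uv):
    u,v=int(uv[0]/6*k),int(uv[1]/5*k); n,l,s,ce=cv2.connectedComponentsWithStats(m); i=l[v,u]
    return (ce[i]+.5)/k-.5+[205,150],s[i,4]/k**2
dark=cv2.inRange(h,(0,0,0),(180,255,130)); yel=cv2.inRange(h,(20,110,120),(35,255,255))
g={}
for n,m,uv,z in(("H",dark,(235,167),61),("h",dark,(467,181),61),("P",yel,(219,377),50.5),("p",yel,(449,391),50.5)):
    q,a=cen(m,uv); g[n]=ray(c,q,z); print(n,q.round(2),round(a,1),g[n].round(1),inS(g[n]))
for a,b in("Hh","Pp"):
    v=g[a]-g[b]; print(np.hypot(*v[:2]),np.arctan2(-v[0],v[1]),(g[b]+v*30/78).round(2))
p1=p[150:260,205:330]; m=cv2.inRange(cv2.cvtColor(p1,cv2.COLOR_RGB2HSV),(0,150,150),(8,255,255))
```

```text
H [243.76 183.21] 32.1 [599.1  90.9  61. ] [83.5 48.1 61. ]
h [282.28 186.04] 14.4 [595.3  12.9  61. ] [ 83.3 -30.   61. ]
P [240.88 225.19] 19.0 [514.9  94.4  50.5] [-0.8 47.8 50.5]
p [279.27 228.03] 7.8 [511.2  16.9  50.5] [ -0.9 -29.8  50.5]
78.06928510759336 -0.0483942646129341 [596.78  42.89  61.  ]
77.583225388253 -0.047638368734266 [512.62  46.75  50.5 ]
```

The plate is at stand (83.4, 0.1), with its yaw matching the pins to 0.001 rad. I grip it across its width from above, carry it over the pins and lower it while reading the force.

Run:
```python
from h import *
R=tilt(90,-0.0475)
r.move_to(S(83.5,0,120),R); st()
r.servo_line(S(83.5,0,70),v=120); f0=readout.get_wrist_force()[2]
r.servo_line(S(83.5,0,47),v=50); st("at plate")
hand.gripper_close(); st("closed")
r.servo_line(S(83.5,0,54),v=50); st("lifted")
r.servo_line(S(-0.4,0,54),v=80); st("over")
z=54
while z>43 and readout.get_wrist_force()[2]-f0<10:
    z-=1; r.servo_line(S(-0.4,0,z),v=15); st("z%d"%z)
snap("scene","i.png",(190,80,350,200),5)
```

```text
t16.99 [ 83.6  -0.7 120.3] F [ 0.2 -0.1 -0.3] gap1.00 grip0
at plate t18.17 [83.3  0.  46.6] F [ 0.5  0.3 -0.6] gap1.00 grip0
closed t18.50 [84.3  0.1 48.1] F [-0.8 -0.6  3.3] gap0.72 grip67
lifted t18.79 [83.3 -0.  53.8] F [ 0.6  0.4 -2.5] gap0.73 grip67
over t19.99 [ 0.1 -0.  54.2] F [ 1.1 -0.3 -1.8] gap0.73 grip67
z53 t20.24 [-0.3 -0.  52.8] F [-0.  -0.3 -2. ] gap0.72 grip67
z52 t20.49 [-0.4 -0.  51.9] F [ 0.6  0.8 -1.6] gap0.73 grip67
z51 t20.74 [-0.2  0.  51.2] F [ 1.6  0.3 -2. ] gap0.73 grip67
z50 t20.99 [-0.   0.  50.5] F [-0.3  0.   1.2] gap0.72 grip67
z49 t21.24 [ 0.2  0.  49.8] F [-0.6 -0.3  4.5] gap0.73 grip67
z48 t21.49 [ 0.4  0.  48.5] F [ 1.7 -0.5  4.5] gap0.73 grip67
z47 t21.74 [ 0.3 -0.  47. ] F [ 3.6 -0.3  2.6] gap0.73 grip67
z46 t21.99 [-0.2 -0.1 45.7] F [ 3.1 -1.1  0.2] gap0.73 grip67
z45 t22.24 [-0.1 -0.  45.6] F [ 0.3 -0.2  5.5] gap0.72 grip70
z44 t22.49 [-0.1 -0.  45.5] F [-1.6 -0.3  9.7] gap0.73 grip73
z43 t22.74 [-0.  -0.  45.5] F [-3.9  0.1 14. ] gap0.73 grip77
```

View pics/i.png

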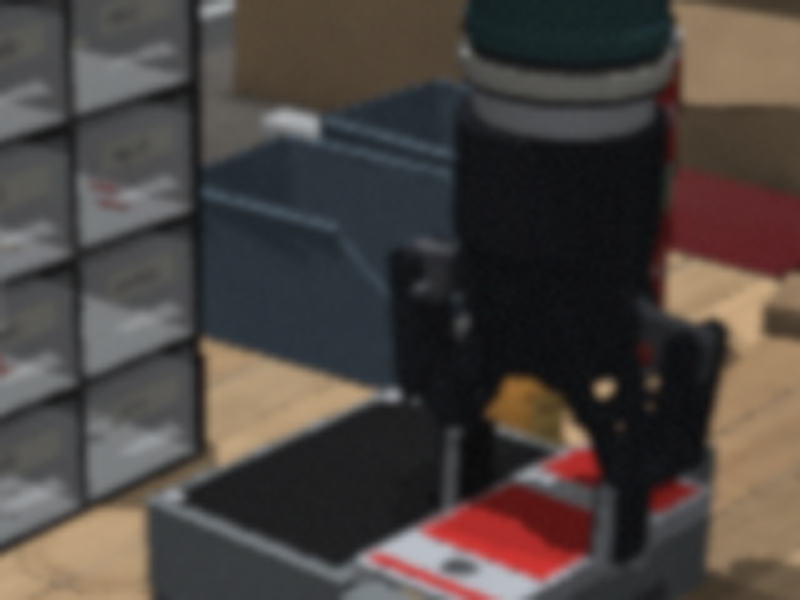

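The plate stopped at about 49 mm, past the 50.5 mm pin tops, and the back finger is probably on the shelf. I release and press with the shut fingers.

Run:
```python
from h import *
r.servo_line(S(0,0,45.5),v=20); st()
hand.open_jaws(); st("open")
r.servo_line(S(0,0,100),v=150)
hand.gripper_close()
for y in(6,35,-45,6):   # pads clear of the holes at +48 and -30
    r.servo_line(S(0,y,72),v=150); f0=readout.get_wrist_force()[2]; z=62
    r.servo_line(S(0,y,z),v=60)
    while z>40 and readout.get_wrist_force()[2]-f0<18:
        z-=1; r.servo_line(S(0,y,z),v=20)
    st("press y%d cmd %d"%(y,z))
    r.servo_line(S(0,y,72),v=100)
r.servo_line(S(0,0,130),v=150)
r.move_to(S(-90,-200,180),tilt(90,YAW)); st()
p,d=viewer.get_image("top"); np.savez("pics/top3.npz",p=p,d=d)
c=viewer.calibration("top")
for n in("scene","top"): pass
q,ds=viewer.get_image("scene")
a=cv2.resize(p[150:260,205:330,::-1],(600,400)); b=cv2.resize(q[110:200,210:345,::-1],(600,200*2)); 
cv2.imwrite("pics/j.png",cv2.resize(np.vstack([a,b]),(450,600)))
# heights over the plate from depth
for x in(-25,25):
  for y in(-60,-15,20,64):
    X=S(x,y,55); w=c["mtx"]@c["rotation"].T@(X-c["eye"]); u,v=(w[:2]/w[2]).round().astype(int)
    P=c["rotation"]@np.linalg.inv(c["mtx"])@np.array([u,v,1.])*d[v,u]+c["eye"]; print((x,y),P[2].round(1),end=" ")
```

```text
t23.07 [-0.3  0.  45.6] F [-0.8  0.7  5.8] gap0.72 grip70
open t23.43 [-0.8  0.  44.6] F [-0.1  0.2  0.2] gap1.00 grip0
press y6 cmd 51 t28.12 [ 0.2  6.  55. ] F [-7.7 -0.7 20.8] gap-0.00 grip10
press y35 cmd 51 t31.89 [ 0.2 35.  55. ] F [-7.3 -1.2 17.7] gap-0.00 grip9
press y-45 cmd 51 t36.00 [  0.2 -45.   55. ] F [-8.4  0.1 19.2] gap0.00 grip9
press y6 cmd 50 t40.17 [ 0.3  6.  55. ] F [-10.8  -1.8  22.5] gap-0.00 grip11
 t41.98 [ -90.  -199.2  179. ] F [ 0.7  0.9 -0.6] gap-0.00 grip0
(-25, -60) 53.2 (-25, -15) 55.8 (-25, 20) 57.1 (-25, 64) 54.5 (25, -60) 55.4 (25, -15) 54.2 (25, 20) 54.2 (25, 64) 58.4
```

View pics/j.png

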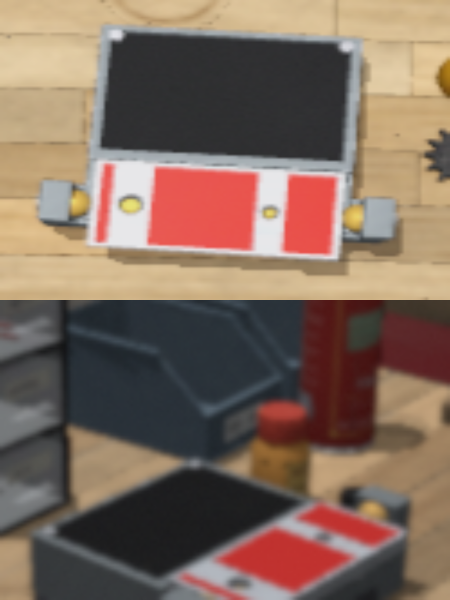

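The plate stops at exactly 55.0 mm at all three press points, so it is flat and home. The pictures show it red side up with brass in both holes, at (130,204) and (270,211), and the bottle and gear still in place.

```bash
python3 -c "
from workcell import r
print(r.hand_in())"
```

```text
the job is handed in; nothing more can be done
None
```

The plate is turned red side up and pressed fully home on both pins: its top read 55.0 mm at all three press points. The robot didn't touch the spanner, gear or bottle, and I handed the job in at about 42 s.

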